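# Stack and lock the bayonet filter holder from the draining stand

## Robot

A 6-joint arm with a two-finger parallel gripper is mounted at the origin on a cart in front of the work surface, level with it; the furniture and walls round the work are solid. World frame = base frame: x ahead of the robot, y to its left, z up, the work surface at z = 0. Lengths are in mm, angles in rad, forces in N, time in s.
With the tool pointing down it reaches from about 300 to 750 mm from the base axis. Payload 8.5 kg.
Tool frame: the origin (TCP) lies midway between the tips of the shut fingers; the grasp point (between the pads) lies 19 mm behind it; z points along the fingers, y is the line along which they close (so a half turn about z gives the same grasp; the last joint's range is limited). The gripper opens to 88 mm and grips with 3 to 60 N. Pads are 18 mm wide; open, the fingers measure 123 mm over their backs; the gripper's body (75 mm by 187 mm) begins 45 mm behind the grasp point.
Start: joints at [-1.344, 0.381, 1.297, -0, 1.464, -0.215], TCP at [235.154, -497.175, 238.748] pointing down, gripper open.
Joint ranges: [-3.11, 3.11], [-0.89, 2.33], [0.22, 2.48], [-1.42, 4.56], [0.17, 2.85], [-2.88, 2.88]. Speed limits (rad/s): [2.39, 2.39, 3.14, 3.14, 3.14, 3.14].

## Interface

Orientations are given as a unit quaternion [x, y, z, w].
In Python, from workcell import bot, imaging, job, nets gives the robot as it stands.
- The arm moves only by the tool play_rows, never from a script. Its argument "increments" is a list that holds one entry, the list of rows, each a list of 7 numbers: the opening, from 0 (shut) to 1 (fully open), then the shift along the tool's x, y, z in cm, then the turn, a rotation vector about the tool's x, y, z in degrees. A call has exactly 10 rows; each row shifts and turns the commanded pose from where the row before left it, along the tool's axes as they then stand; what a row does not reach is not made up. A row lasts 1/8 s, in which the tool goes at most 62.5 mm and 10.7 degrees, less where a joint would pass 70% of its speed; a pose out of reach is approached as far as the arm can. A call with a gripper value outside its range is refused whole. The fingers move at their own pace and stop on an object; the grip force is fixed at half the most. Time passes only in rows, so rows that do not move let the fingers close, or fill a call up. It gives the time, the measured TCP pose, the force, the opening and the grip force at its end, in the units of the state.
- bot.state(): the state, without advancing time (a new reading comes with each control period).
- imaging.grab_frame(name): name is "side" or "top"; returns the picture (384x512x3 uint8, red, green, blue); there is no depth.
- imaging.camera_model(name): a dict with "intrinsics" (3x3 intrinsics, pixels), "R" (3x3) and "t" (3): a world point X has camera coordinates R X + t. Camera axes: x right, y down, z forward; pixel columns grow to the right and rows downward; lengths in mm; the calibration is good to about 2 mm. A picture is of the moment at which its call begins. camera_model takes no time and is no camera call.
- job.hand_in(): hands the job in; it is judged then, once.
Trained networks look in the newest picture that a camera, given by its name, has taken for a name from the list of things; names that differ only in an ending like _2 or _b are one class to them, and where a whole thing is asked for, a point or a joint stands for the part that bears it (a point fixed in the world has none). Each returns a list of dicts, best first, with "confidence" (0 to 1); they miss things now and then, are a little off and sometimes report something else, mostly with a low value. They report only what shows in the picture. A call takes as long as a camera call. They do not tell look-alikes from the thing itself.
- nets.trace(thing, camera): "region" (384x512 bool, what is visible of it) and "xy" ([column, row] in pixels, amid what is visible of it).
The state is a dict: "t": time; "qpos": joint angles; "joint_velocities": joint speeds; "joint_efforts": joint torques, N m; "eef_pos": TCP position; "orientation": TCP orientation; "wrist_force": force on the tool from outside, world axes, zero at the start; "torque": the same for the moment, N m; "finger_gap": opening from 0.0 (shut) to 1.0 (fully open); "grip_force": force on a finger pad.
Only numpy, scipy, OpenCV 4.12 (cv2) and the standard library are available. Lean on these libraries where they do the work, as an engineer would, in place of code of your own. Each camera call takes 0.05 s, during which the arm holds its last target. There are 200 camera calls.

## Task

The parts of the filter holder are draining on the sloping stand. Fit the filter stage on the holder's base and turn its bayonet clockwise (seen from above) all the way to the stop, then fit the clear reservoir on top of the filter stage and lock it in the same way. Let go and leave the stack standing upright, and do not knock the bottles and glassware around it out of place.

Things in the scene. Friction and masses are not known exactly. Their poses are not given: they have to be found in the camera images.
- holder_base: base of the filter holder, fixed: dark round foot 112 mm across, metal neck with a hose nozzle to 59 mm from the axis along own +y at 30 mm height, flange 66 mm across with its top at 55 mm; on it a steel spigot (47 mm diameter, 19 mm tall, top 5 mm conical) with two brass pins on its +x and -x sides. Origin: centre of the underside, z up. Yaw within 40 degrees of 0.
- base_seat (a point): centre of the base's flange top, where the filter stage's lower rim rests when home; axes as the base's (x along its two pins). A tall instrument (0.75 m) stands behind the base, fixed: its front is at about x = 0.57, its right side at about y = -0.13; the bench right of that is open. Carry things round its corner, not through it
- base_pin (a point): outer end of the base's pin on its +x side, 28 mm from the axis, 10.5 mm above the flange; the other pin is across from it. Pins are round, 6 mm thick; a black line on the flange's edge marks each
- filter_stage: filter stage, loose, 0.2-0.4 kg: metal cylinder, 58 mm diameter, 65 mm tall plus a 19 mm spigot on top (84 mm), two thin blue bands. Grasp it round the body, 22 to 65 mm up. Origin: centre of the lower rim, z along its axis to its top. The lower 22 mm are a socket, bore 49 mm, for the base's spigot and pins. Starts leaning with the stand, its x axis within 55 degrees of the stand's.
- stage_entry (a point): middle of the mouth of one of the two bayonet slots in the filter stage's lower rim, 80 degrees clockwise (seen from its top) of its +x, red mark above; the other mouth is across from it. The mouth is 13 mm wide (about 6 degrees of play each way round a pin) and goes 15 mm up. The stage drops fully home only with a pin under each mouth
- stage_stop (a point): closed end of that slot, on the stage's +x side (another at -x), green line above: from the mouth the slot runs 80 degrees anticlockwise, 6 to 15 mm above the rim. So, home on the pins, the stage is turned 80 degrees clockwise (from above) until the pins meet the stops; then its x axis lies along the pins and it cannot be lifted off (1.5 mm of play)
- stage_seat (a point): centre of the filter stage's top shoulder, 65 mm above its lower rim, where the reservoir's lower rim rests when home; axes as the stage's (x along its two pins)
- stage_pin (a point): outer end of the pin on the +x side of the filter stage's top spigot, 10.5 mm above the shoulder; the other is across from it. This spigot and its pins are the same as the base's
- reservoir: reservoir, loose, 0.14-0.24 kg: open clear cup with a grey collar, 58 mm diameter, 98 mm tall, cup wall 3 mm, cup floor 34 mm above the lower rim. Grasp it round the outside, above 30 mm. Origin: centre of the lower rim, z along its axis to its mouth. Its socket and slots are the same as the filter stage's. Starts on the stand like the stage, leaning.
- reservoir_entry (a point): middle of the mouth of one of the two slots in the reservoir's lower rim, 80 degrees clockwise (seen from its top) of its +x, red mark above; the other is across from it. Same sizes and use as stage_entry, over the filter stage's pins
- reservoir_stop (a point): closed end of that slot, on the reservoir's +x side (another at -x), green line above: reached by turning the reservoir 80 degrees clockwise (from above) once it is home on the stage's pins; its x axis then lies along them
- drain_stand: white plate, 115 x 240 mm, sloping 27 degrees down to the robot's right (along its own -x), on a wire frame, fixed. Origin: centre of its upper face, 50 mm above the bench; z square to it, y along its length. Grey stub pegs (45 mm diameter, 13 mm tall) at y = +60 and -60 mm stand inside the two parts, which stand square to the plate, either on either; lift them off along that axis.
- amber_bottle: amber reagent bottle with a brown cap, 66 mm diameter, 132 mm tall, loose, left of the base. Origin: centre of its underside. Leave alone.
- beaker: glass beaker, 77 mm wide, 90 mm tall, loose, left of the base near the front edge. Origin: centre of its underside. Leave alone.
- measuring_cylinder: clear measuring cylinder on a blue six-sided foot 58 mm wide, tube 25 mm diameter, 200 mm tall, loose, beyond the draining stand. Origin: centre of its underside. Leave alone.
Mind the look-alikes: they are no part of the job. What is shaped like the filter_stage but purple is not meant.

How it is judged (in metres and radians):
On the way, in this order (a step that is already met when the one before it is completed fails the run):
1. the filter stage is down on the base and turned to its stop (z of filter_stage in the frame of base_seat between -0.003 and 0.003 m and horizontal distance between filter_stage and base_seat below 0.004 m and angle between the x axis of filter_stage and the x axis of holder_base, either way round below 0.16 rad), for 0.2 s.
2. the reservoir is down on the filter stage and turned to its stop, the stage still locked (all of step 1 and z of reservoir in the frame of stage_seat between -0.003 and 0.003 m and horizontal distance between reservoir and stage_seat below 0.004 m and angle between the x axis of reservoir and the x axis of filter_stage, either way round below 0.16 rad), for 0.2 s.
At the end, for the whole second after the job is handed in: filter stage home on the base and reservoir home on the stage: each lower rim within 3 mm of its seat and centred within 4 mm, each turned to within 9 degrees of its stop, the stack upright within 3 degrees and at rest (all of step 2 and angle between reservoir's own z axis and vertical below 0.06 rad and linear speed of each of filter_stage, reservoir below 0.02 m/s); the robot touches nothing.
It fails at once if the amber bottle is moved more than 40 mm or knocked over (distance of amber_bottle from where it was at the start of the episode above 0.04 m or angle between amber_bottle's own z axis and vertical above 0.5 rad).
It fails at once if the beaker is moved more than 40 mm or knocked over (distance of beaker from where it was at the start of the episode above 0.04 m or angle between beaker's own z axis and vertical above 0.5 rad).
It fails at once if the measuring cylinder is moved more than 40 mm or knocked over (distance of measuring_cylinder from where it was at the start of the episode above 0.04 m or angle between measuring_cylinder's own z axis and vertical above 0.5 rad).
It also fails if it takes over 72 s, if anything falls off the work surface, if the arm or the gripper's body presses on something with over 40 N, if the wrist force passes 120 N, or if a joint passes its speed limit or range.

## Working session

There is one attempt and no reset: what is moved stays moved. The work goes in short steps, Python scripts to look and compute and a tool call to move; the robot and the scene stay as the last step left them, time stands still between calls to the robot, and variables do not carry over. Pictures are saved under pics/ and viewed, at most 11 in all, crops included, and the job is handed in when it is done.

Besides the shell and the picture viewer there is one more tool, called after ">>>" as name([rows], argument=value, ...), one row to a line, values as JSON. play_rows: Moves the arm, as the interface text tells. Its arguments: {"type":"object","properties":{"increments":{"type":"array"}},"required":["increments"]}

```bash
mkdir -p pics; ls
python3 - <<'E'
from workcell import bot, imaging, job, nets
import cv2, numpy as np
for c in ["side","top"]:
    im=imaging.grab_frame(c); cv2.imwrite(f"pics/{c}0.png",im[...,::-1])
    m=imaging.camera_model(c); print(c,np.round(m["intrinsics"],1).tolist(),np.round(m["R"],3).tolist(),np.round(m["t"],1).tolist(), "pos",np.round(-np.array(m["R"]).T@np.array(m["t"])))
    for n in ["holder_base","filter_stage","reservoir","drain_stand","stage_entry","stage_stop","reservoir_entry","reservoir_stop","base_pin","stage_pin"]:
        for r in nets.trace(n,c)[:3]:
            ys,xs=np.nonzero(r["region"]); print(n,round(r["confidence"],2),np.round(r["xy"],1).tolist(),len(xs),(xs.min(),xs.max(),ys.min(),ys.max()) if len(xs) else "")
s=bot.state();print(s)
E
```

```text
pics
side [[392.9, 0.0, 258.8], [0.0, 392.9, 193.6], [0.0, 0.0, 1.0]] [[-0.994, -0.109, -0.018], [-0.041, 0.518, -0.854], [0.102, -0.848, -0.52]] [548.1, 214.8, 1428.3] pos [ 408. 1160.  936.]
holder_base 0.29 [283.1, 167.8] 282 (np.int64(272), np.int64(290), np.int64(157), np.int64(179))
filter_stage 0.77 [265.7, 183.2] 281 (np.int64(261), np.int64(279), np.int64(171), np.int64(192))
filter_stage 0.45 [292.6, 154.2] 156 (np.int64(283), np.int64(299), np.int64(150), np.int64(160))
reservoir 0.66 [280.4, 167.0] 246 (np.int64(274), np.int64(289), np.int64(157), np.int64(180))
reservoir 0.3 [255.1, 292.3] 839 (np.int64(245), np.int64(266), np.int64(272), np.int64(315))
reservoir 0.25 [300.4, 294.9] 771 (np.int64(290), np.int64(313), np.int64(278), np.int64(314))
drain_stand 0.61 [274.5, 190.1] 355 (np.int64(256), np.int64(299), np.int64(172), np.int64(206))
stage_entry 0.55 [270.0, 179.9] 274 (np.int64(261), np.int64(278), np.int64(171), np.int64(193))
stage_entry 0.48 [295.6, 153.1] 166 (np.int64(283), np.int64(299), np.int64(150), np.int64(160))
stage_stop 0.64 [267.4, 180.1] 267 (np.
[... 2479 characters left out ...]
qpos': array([-1.34432210e+00,  3.80564525e-01,  1.29740316e+00,  6.97046883e-06,
        1.46360288e+00, -2.15306907e-01]), 'joint_velocities': array([ 0.00094409,  0.00130617, -0.0009808 ,  0.00215926,  0.00014521,
       -0.00089538]), 'joint_efforts': array([-1.46323189e-03, -4.37812364e+01, -2.24726576e+01,  7.13183871e-02,
        3.13206716e-02, -4.89241330e-06]), 'eef_pos': array([ 235.14339614, -497.17418309,  238.7663937 ]), 'orientation': array([9.75702796e-01, 2.19098273e-01, 3.52685742e-06, 1.10265509e-05]), 'wrist_force': array([ 0.37980983, -0.85807578,  0.24980116]), 'torque': array([ 0.06550216, -0.0130414 , -0.01156358]), 'grip_force': 0.0, 'finger_gap': 1.0000289872761787}
```

Run:
```python
import cv2, numpy as np
a=cv2.imread("pics/top0.png")[170:290,100:420]; b=cv2.imread("pics/side0.png")[135:255,200:360]
a=cv2.resize(a,(800,300),interpolation=cv2.INTER_CUBIC); 
b=cv2.resize(b,(800,600),interpolation=cv2.INTER_CUBIC)
cv2.imwrite("pics/a.png",a); cv2.imwrite("pics/b.png",b)
```

```text
(no output)
```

View pics/a.png

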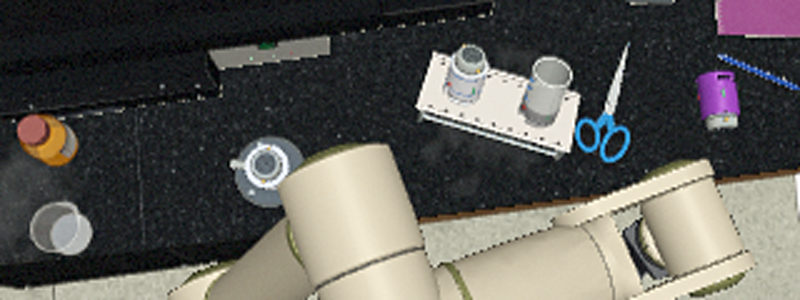

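View pics/b.png

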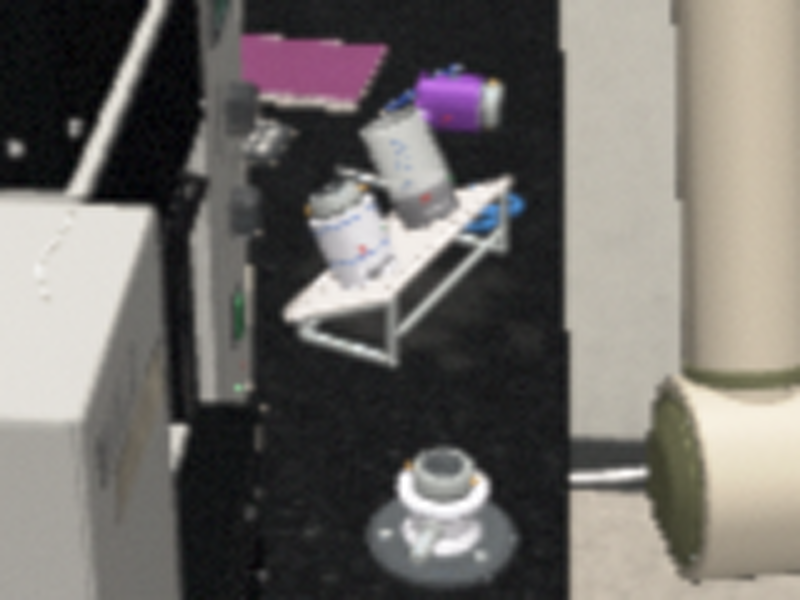

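```bash
cat > h.py <<'E'
import numpy as np, cv2
from scipy.optimize import minimize, least_squares
from scipy.spatial.transform import Rotation as Rot
from workcell import bot, imaging, job, nets
CM={c:{k:np.array(v) for k,v in imaging.camera_model(c).items()} for c in("side","top")}
def proj(c,X):
    m=CM[c]; p=np.atleast_2d(X)@m["R"].T+m["t"]; p=p@m["intrinsics"].T; return p[:,:2]/p[:,2:]
def tri(ps):  # {cam:(u,v)} -> X, residual px
    f=lambda X:np.concatenate([proj(c,X)[0]-p for c,p in ps.items()])
    r=least_squares(f,[450,-200,80]); return r.x, np.abs(r.fun).max()
def onplane(c,p,z):
    r=least_squares(lambda q:proj(c,[q[0],q[1],z])[0]-p,[450,-200]); return r.x
T=np.linspace(0,2*np.pi,48,endpoint=False)
def rings(prof):  # [(z,r)]
    return np.vstack([np.c_[r*np.cos(T),r*np.sin(T),0*T+z] for z,r in prof])
STAGE=rings([(0,29),(65,29),(65,23.5),(84,19)]); RES=rings([(0,29),(98,29)])
def mask(c,P,S=8):
    q=proj(c,P); h=cv2.convexHull(((q+0.5)*S*16).astype(np.int32)); m=np.zeros((384*S,512*S),np.uint8)
    x0,y0=np.floor(q.min(0)).astype(int)-1; x1,y1=np.ceil(q.max(0)).astype(int)+2
    m=np.zeros(((y1-y0)*S,(x1-x0)*S),np.uint8)
    cv2.fillPoly(m,[h-np.array([x0,y0])*S*16],255,shift=4)
    o=np.zeros((384,512)); o[y0:y1,x0:x1]=cv2.resize(m,(x1-x0,y1-y0),interpolation=cv2.INTER_AREA)/255; return o
def stat(r):
    ys,xs=np.nonzero(r); return np.array([xs.mean(),ys.mean()])
E
cat > m1.py <<'E'
from h import *
import sys
reg={}
for c,k in(("side",{"filter_stage":(267,182),"reservoir":(282,168)}),("top",{"filter_stage":(286,199),"reservoir":(318,206)})):
    imaging.grab_frame(c)
    for n,p in k.items():
        L=nets.trace(n,c); L=[r for r in L if np.hypot(*(stat(r["region"])-p))<8]
        reg[n,c]=L[0]["region"].astype(float) if L else None; print(n,c,len(L))
np.save("reg.npy",reg,allow_pickle=True)
def parts(q,a,b):
    x,y,yaw=q; R=Rot.from_euler("zy",[yaw,-27],degrees=True)  # own -x down => z leans to -x
    return {"filter_stage":R.apply(STAGE+[0,a,0])+[x,y,50],"reservoir":R.apply(RES+[0,b,0])+[x,y,50]}
def cost(q,a,b):
    s=0
    for n,P in parts(q,a,b).items():
        for c in("side","top"):
            if reg[n,c] is not None: s+=np.abs(mask(c,P)-reg[n,c]).sum()
    return s
for sgn in(60,-60):
  best=[]
  for yaw in range(0,360,30):
    for x in (430,470): 
        q=np.array([x,-330,yaw]); r=minimize(cost,q,args=(sgn,-sgn),method="Nelder-Mead",options=dict(initial_simplex=[q,q+[30,0,0],q+[0,30,0],q+[0,0,15]],maxiter=150)); best.append((r.fun,*np.round(r.x,1)))
  print(sgn,sorted(best)[:3])
E
python3 m1.py
```

```text
filter_stage side 1
reservoir side 1
filter_stage top 1
reservoir top 1
60 [(np.float64(633.243137254902), np.float64(535.3), np.float64(-389.2), np.float64(-16.4)), (np.float64(633.678431372549), np.float64(535.3), np.float64(-388.8), np.float64(343.0)), (np.float64(633.6980392156863), np.float64(535.5), np.float64(-389.8), np.float64(-16.9))]
-60 [(np.float64(633.243137254902), np.float64(535.3), np.float64(-389.2), np.float64(163.6)), (np.float64(633.678431372549), np.float64(535.3), np.float64(-388.8), np.float64(163.0)), (np.float64(633.6980392156863), np.float64(535.5), np.float64(-389.8), np.float64(163.1))]
```

```bash
sed -i 's/"zy"/"ZY"/' m1.py; python3 m1.py
```

```text
filter_stage side 1
reservoir side 1
filter_stage top 1
reservoir top 1
60 [(np.float64(540.5450980392156), np.float64(536.8), np.float64(-397.4), np.float64(336.7)), (np.float64(541.1803921568628), np.float64(535.6), np.float64(-397.4), np.float64(335.5)), (np.float64(541.2313725490196), np.float64(535.1), np.float64(-397.3), np.float64(335.5))]
-60 [(np.float64(159.9607843137255), np.float64(498.1), np.float64(-381.0), np.float64(154.9)), (np.float64(160.5529411764706), np.float64(498.2), np.float64(-380.6), np.float64(154.7)), (np.float64(160.59607843137255), np.float64(498.4), np.float64(-380.9), np.float64(155.2))]
```

```bash
cat > blobs.py <<'E'
from h import *
def blobs(im,box,lo=60):
    x0,x1,y0,y1=box; hsv=cv2.cvtColor(im,cv2.COLOR_RGB2HSV).astype(int); out=[]
    S=hsv[...,1]*hsv[...,2]/255.
    for nm,h0,h1 in(("red",-8,8),("orange",9,32),("green",45,85),("blue",95,130)):
        H=(hsv[...,0]+20)%180-20; m=((H>=h0)&(H<=h1)&(S>lo)).astype(np.uint8); z=np.zeros_like(m); z[y0:y1,x0:x1]=m[y0:y1,x0:x1]
        n,l=cv2.connectedComponents(z,connectivity=8)
        for i in range(1,n):
            ys,xs=np.nonzero(l==i); w=S[ys,xs]; out.append((nm,len(xs),round((xs*w).sum()/w.sum(),1),round((ys*w).sum()/w.sum(),1),int(w.max())))
    return out
E
python3 - <<'E'
from blobs import *
for c,bx in(("side",{"stage":(258,282,168,196),"res":(270,294,154,184),"base":(270,305,222,255)}),("top",{"stage":(274,298,185,213),"res":(305,330,190,222),"base":(190,223,222,255)})):
    im=cv2.imread(f"pics/{c}0.png")[...,::-1].copy()
    for k,b in bx.items():
        print(c,k,[x for x in blobs(im,b,40) if x[0]!="blue"])
E
```

```text
side stage [('red', 2, np.float64(272.0), np.float64(184.4), 53), ('orange', 1, np.float64(272.0), np.float64(172.0), 62), ('orange', 2, np.float64(261.0), np.float64(176.5), 46)]
side res [('red', 2, np.float64(284.6), np.float64(174.0), 56), ('orange', 1, np.float64(272.0), np.float64(172.0), 62)]
side base [('orange', 2, np.float64(281.0), np.float64(227.6), 57), ('orange', 2, np.float64(294.4), np.float64(231.0), 64)]
top stage [('red', 2, np.float64(279.3), np.float64(203.0), 110), ('orange', 1, np.float64(285.0), np.float64(188.0), 70), ('orange', 3, np.float64(290.7), np.float64(197.8), 153), ('green', 2, np.float64(289.0), np.float64(205.6), 87)]
top res [('red', 2, np.float64(309.0), np.float64(212.4), 116)]
top base [('orange', 1, np.float64(207.0), np.float64(229.0), 118), ('orange', 1, np.float64(220.0), np.float64(236.0), 40), ('orange', 1, np.float64(205.0), np.float64(242.0), 145)]
```

```bash
cat > m2.py <<'E'
from blobs import *
# base
A,ra=tri({"side":(281,227.6),"top":(207,229)}); B,rb=tri({"side":(294.4,231),"top":(205,242)})
print("pins",A.round(1),ra,B.round(1),rb,"mid",((A+B)/2).round(1),"yaw",np.degrees(np.arctan2(A[1]-B[1],A[0]-B[0])),np.linalg.norm(A-B))
BASE=rings([(0,56),(8,56)]);
reg={}
for c in("side","top"):
    imaging.grab_frame(c)
    L=nets.trace("holder_base",c)+nets.trace("base_pin",c)
    p=(287,239) if c=="side" else (206,238)
    L=[r for r in L if np.hypot(*(stat(r["region"])-p))<8]; print(c,[(round(r["confidence"],2),r["region"].sum()) for r in L])
    reg[c]=max(L,key=lambda r:r["confidence"])["region"].astype(float)
FL=[rings([(0,56),(6,56)]),rings([(48,33),(55,33)]),rings([(55,23.5),(69,23.5),(74,19)])]
def cost(q):
    s=0
    for c in reg: s+=np.abs(np.max([mask(c,P+[q[0],q[1],0]) for P in FL],0)-reg[c]).sum()
    return s
q0=((A+B)/2)[:2]; r=minimize(cost,q0,method="Nelder-Mead",options=dict(initial_simplex=[q0,q0+[15,0],q0+[0,15]])); print("base sil",r.x.round(1),r.fun,[v.sum() for v in reg.values()])
def bp(q): # x,y,yaw
    R=Rot.from_euler("z",q[2],degrees=True); return R.apply([[28,0,65.5],[-28,0,65.5]])+[q[0],q[1],0]
obs=dict(side=[(281,227.6),(294.4,231)],top=[(207,229),(205,242)])
r=least_squares(lambda q:np.concatenate([(proj(c,bp(q))-obs[c]).ravel() for c in obs]),[*q0,0]);print("base pins fit",r.x.round(1),r.fun.round(1))
# stage angle
q=(498.1,-381,154.9); R=Rot.from_euler("ZY",[q[2],-27],degrees=True)
def pt(b,ang,rad,z): a=np.radians(ang); return R.apply([rad*np.cos(a),rad*np.sin(a)+b,z])+[q[0],q[1],50]
# red mark candidates: invert: find (ang,z) on cylinder surface
for nm,b,c,uv,rad in(("stage red",-60,"side",(272,184.4),29),("stage red",-60,"top",(279.3,203),29),("stage green",-60,"top",(289,205.6),29),("stage pin",-60,"side",(272,172),26.5),("stage pin",-60,"side",(261,176.5),26.5),("stage pin",-60,"top",(285,188),26.5),("stage pin",-60,"top",(290.7,197.8),26.5),("res red",60,"side",(284.6,174),29),("res red",60,"top",(309,212.4),29)):
    g=[]
    for ang in range(-180,180,2):
        for z in ([75.5] if "pin" in nm else range(14,32,1)):
            P=pt(b,ang,rad,z); n=R.apply([np.cos(np.radians(ang)),np.sin(np.radians(ang)),0]); m=CM[c]; cam=-m["R"].T@m["t"]
            if n@(cam-P)<0 and "pin" not in nm: continue
            g.append((np.hypot(*(proj(c,P)[0]-uv)),ang,z))
    print(nm,c,[(round(e,2),a,z) for e,a,z in sorted(g)[:4]])
E
python3 m2.py
```

```text
pins [468.4 -23.1  66.6] 0.3305197221587548 [419.5 -10.4  63.8] 0.045565507098558555 mid [444.  -16.8  65.2] yaw -14.548212874348714 50.51075555336582
side [(0.95, np.int64(577)), (0.76, np.int64(595))]
top [(0.79, np.int64(552)), (0.65, np.int64(491))]
base sil [444.  -15.4] 194.09411764705885 [np.float64(577.0), np.float64(552.0)]
base pins fit [444.  -16.7 -16. ] [-0.3  0.1  0.6 -0.1  0.3 -1.  -0.4  0.7]
stage red side [(np.float64(0.08), -40, 30), (np.float64(0.15), -40, 29), (np.float64(0.2), -42, 30), (np.float64(0.25), -42, 29)]
stage red top [(np.float64(0.07), -44, 28), (np.float64(0.13), -44, 27), (np.float64(0.14), -46, 27), (np.float64(0.21), -46, 26)]
stage green top [(np.float64(0.18), 38, 31), (np.float64(0.28), 36, 31), (np.float64(0.33), 40, 31), (np.float64(0.34), 38, 30)]
stage pin side [(np.float64(0.39), 28, 75.5), (np.float64(0.4), 30, 75.5), (np.float64(0.4), 26, 75.5), (np.float64(0.41), 32, 75.5)]
stage pin side [(np.float64(0.39), -124, 75.5), (np.float64(0.39), -122, 75.5), (np.float64(0.4), -126, 75.5), (np.float64(0.4), -120, 75.5)]
stage pin top [(np.float64(0.68), -140, 75.5), (np.float64(0.68), -138, 75.5), (np.float64(0.73), -142, 75.5), (np.float64(0.75), -136, 75.5)]
stage pin top [(np.float64(0.13), 34, 75.5), (np.float64(0.23), 32, 75.5), (np.float64(0.3), 36, 75.5), (np.float64(0.45), 30, 75.5)]
res red side [(np.float64(0.04), -48, 26), (np.float64(0.18), -50, 26), (np.float64(0.2), -48, 27), (np.float64(0.23), -48, 25)]
res red top [(np.float64(0.09), -54, 21), (np.float64(0.11), -54, 22), (np.float64(0.14), -52, 22), (np.float64(0.18), -52, 23)]
```

Run:
```python
from h import *
for n in("measuring_cylinder","amber_bottle","beaker"):
    ps={}
    for c in("side","top"):
        imaging.grab_frame(c)
        for r in nets.trace(n,c)[:3]:
            ys,xs=np.nonzero(r["region"]); print(n,c,round(r["confidence"],2),np.round(r["xy"]),(xs.min(),xs.max(),ys.min(),ys.max()),"ground of lowest",onplane(c,(xs[ys==ys.max()].mean(),ys.max()),0).round())
            ps.setdefault(c,r["xy"])
    if len(ps)==2: print(n,tri(ps))
a=cv2.imread("pics/top0.png")[90:230,240:440]; cv2.imwrite("pics/c.png",cv2.resize(a,(800,560),interpolation=cv2.INTER_CUBIC))
```

```text
amber_bottle side 0.81 [255. 294.] (np.int64(245), np.int64(266), np.int64(272), np.int64(315)) ground of lowest [523. 339.]
amber_bottle top 0.93 [115. 229.] (np.int64(107), np.int64(130), np.int64(216), np.int64(236)) ground of lowest [497. 313.]
amber_bottle top 0.17 [288. 198.] (np.int64(277), np.int64(293), np.int64(188), np.int64(211)) ground of lowest [ 512. -335.]
amber_bottle (array([520.35151115, 320.58088191,  68.75105569]), np.float64(2.517811384891445))
beaker side 0.76 [299. 294.] (np.int64(291), np.int64(313), np.int64(278), np.int64(314)) ground of lowest [389. 322.]
beaker top 0.75 [126. 258.] (np.int64(112), np.int64(136), np.int64(251), np.int64(271)) ground of lowest [359. 298.]
beaker (array([396.27054468, 290.0749856 ,  51.56473479]), np.float64(0.7833858787564623))
```

View pics/c.png

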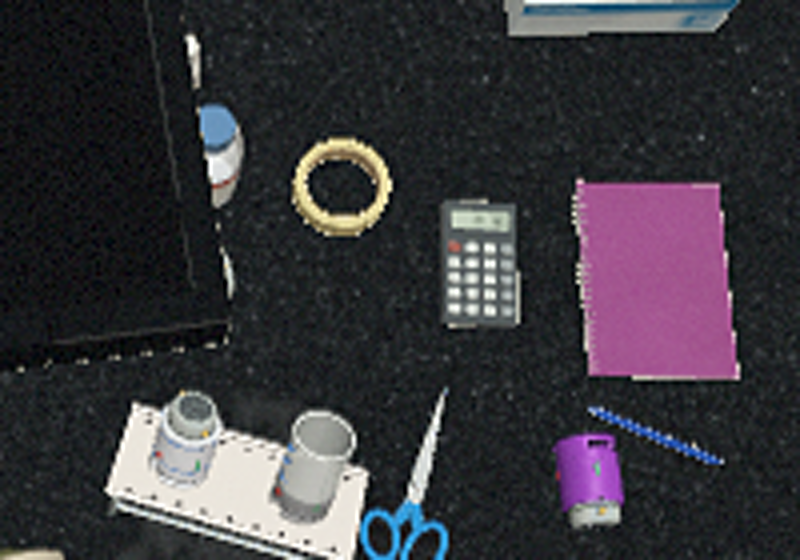

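>>> play_rows([
  [[1,0,0,-6,0,0,0],[1,0,0,-6,0,0,0],[1,4.4,-2.4,0,0,0,0],[1,4.4,-2.4,0,0,0,0],[1,4.4,-2.4,0,0,0,0],[1,4.4,-2.4,0,0,0,0],[1,4.4,-2.4,0,0,0,0],[1,0,0,0,0,0,0],[1,0,0,0,0,0,0],[1,0,0,0,0,0,0]],
])

```text
t: 3.85
eef_pos: [382.2, -295.5, 358.6]
orientation: [0.976, 0.218, -0.0, -0.0]
wrist_force: [0.1, -0.1, -0.1]
finger_gap: 0.998
grip_force: 0.0
```

Run:
```python
from h import *
ps={}
for c in("side","top"):
    im=imaging.grab_frame(c); cv2.imwrite(f"pics/{c}1.png",im[...,::-1])
    for n in("measuring_cylinder",):
        for r in nets.trace(n,c)[:3]:
            ys,xs=np.nonzero(r["region"]); print(n,c,round(r["confidence"],2),np.round(r["xy"]),(xs.min(),xs.max(),ys.min(),ys.max()),"ground",onplane(c,(xs[ys==ys.max()].mean(),ys.max()),0).round()); ps.setdefault(c,r["xy"])
if len(ps)==2: print(tri(ps))
a=cv2.imread("pics/top1.png")[150:290,230:430]; b=cv2.imread("pics/side1.png")[90:250,230:430]
cv2.imwrite("pics/d.png",np.vstack([cv2.resize(a,(400,280),interpolation=cv2.INTER_CUBIC),cv2.resize(b,(400,320),interpolation=cv2.INTER_CUBIC)]))
```

```text
measuring_cylinder side 0.38 [287. 241.] (np.int64(273), np.int64(302), np.int64(225), np.int64(253)) ground [443.  40.]
```

View pics/d.png

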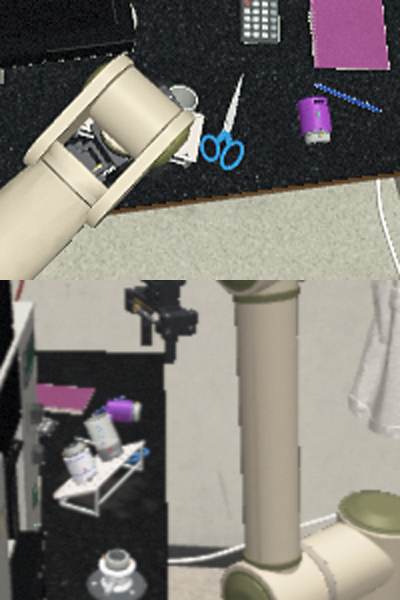

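Run:
```python
from h import *
for p in((297,172),(295,128),(297,158),(288,105)): print(p,onplane("top",p,0).round(),onplane("top",p,200).round(),onplane("top",p,750).round())
print("cyl", proj("top",[[600,-480,0],[600,-480,200],[498,-381,50],[498,-550,0]]).round(),proj("side",[[600,-480,0],[600,-480,200]]).round(), proj("side",[[620,-200,0],[620,-200,200],[560,-170,0]]).round())
a=cv2.imread("pics/side0.png")[60:180,210:310];cv2.imwrite("pics/e.png",cv2.resize(a,(600,720)[::1],interpolation=cv2.INTER_CUBIC)[:600])
```

```text
(297, 172) [ 667. -405.] [ 603. -374.] [ 427. -290.]
(295, 128) [ 861. -428.] [ 773. -395.] [ 531. -303.]
(297, 158) [ 727. -415.] [ 655. -383.] [ 459. -296.]
(288, 105) [ 971. -416.] [ 869. -384.] [ 590. -296.]
cyl [[318. 185.]
 [326. 169.]
 [299. 210.]
 [340. 207.]] [[260. 181.]
 [259. 143.]] [[248. 214.]
 [246. 172.]
 [261. 219.]]
```

View pics/e.png

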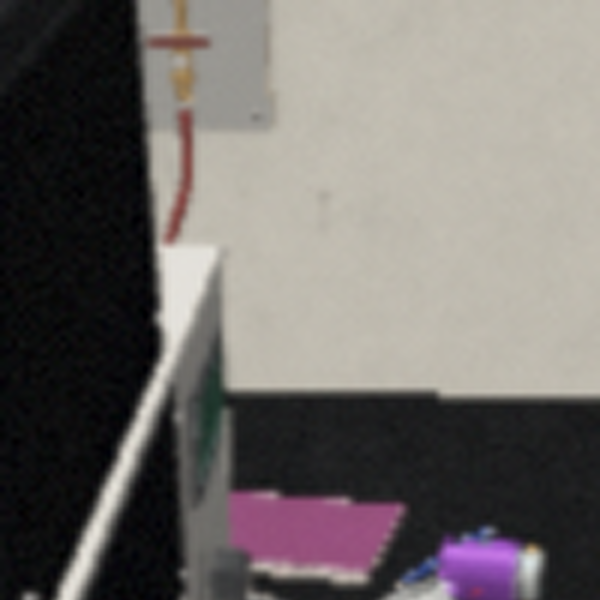

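Run:
```python
from h import *
print(tri({"side":(246.7,101.7),"top":(297,172)}))
print("instr corner",proj("top",[[570,-130,750],[570,-130,0]]).round(),proj("side",[[570,-130,750],[570,-130,0]]).round())
for p in((188,206),(232,188),(187,193)): print(p,onplane("top",p,0).round())
for p in((249,214),(247,102)): print(p,onplane("side",p,0).round())
```

```text
(array([ 570.80582725, -342.94674549,  419.11356003]), np.float64(14.685585022847135))
instr corner [[217. 122.]
 [233. 203.]] [[253.  25.]
 [258. 224.]]
(188, 206) [583.  49.]
(232, 188) [ 634. -134.]
(187, 193) [637.  48.]
(249, 214) [ 615. -199.]
(247, 102) [  821. -1665.]
```

Run:
```python
from h import *
for p in ((246.7,101.7),(220,160),(249,214)):
  for x in(570,600,650):
    r=least_squares(lambda q:proj("side",[x,q[0],q[1]])[0]-p,[-200,300]); print(p,x,r.x.round())
for p in ((297,172),):
  for z in(300,400,500): print(z,onplane("top",p,z).round())
A=cv2.imread("pics/top0.png")[60:384,60:460]; B=cv2.imread("pics/side0.png")[0:324,120:400]
cv2.imwrite("pics/f.png",np.hstack([cv2.resize(np.clip(A*1.8,0,255).astype(np.uint8),(440,356)),cv2.resize(np.clip(B*1.8,0,255).astype(np.uint8),(360,417))[:356]]))
```

```text
(246.7, 101.7) 570 [ 57. 571.]
(246.7, 101.7) 600 [-146.  504.]
(246.7, 101.7) 650 [-486.  392.]
(220, 160) 570 [457. 581.]
(220, 160) 600 [327. 516.]
(220, 160) 650 [111. 407.]
(249, 214) 570 [ 94. 202.]
(249, 214) 600 [-103.   67.]
(249, 214) 650 [-431. -159.]
300 [ 571. -359.]
400 [ 539. -344.]
500 [ 507. -329.]
```

View pics/f.png

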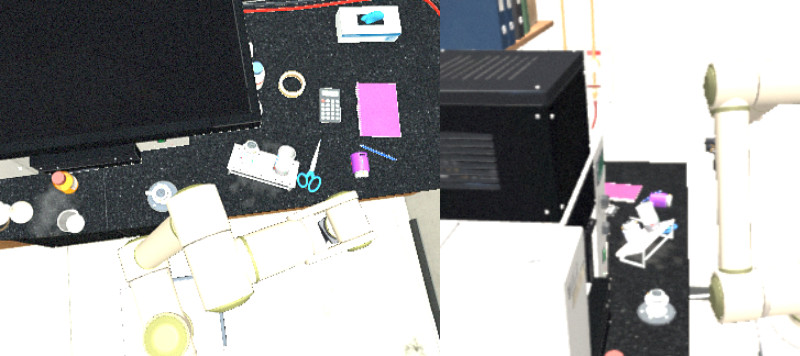

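Run:
```python
from h import *
f=lambda u,v:(120+(u-440)/1.286,v/1.286)
print(f(583,52),tri({"side":f(583,52),"top":(297,172)}))
print(tri({"side":f(548,100),"top":(60,196)}))
for z in (600,650,700,750): print(z,onplane("side",f(583,52),z).round(),onplane("top",(297,172),z).round())
```

```text
(231.19751166407465, 40.43545878693624) (array([ 540.15083949, -311.90094044,  626.99815233]), np.float64(36.88663369298504))
(array([561.42083043, 275.01226791, 668.50557358]), np.float64(36.25241837829142))
600 [ 748. -728.] [ 475. -313.]
650 [ 697. -447.] [ 459. -306.]
700 [ 647. -166.] [ 443. -298.]
750 [596. 116.] [ 427. -290.]
```

```bash
cat > plan.py <<'E'
from h import *
q=(498.1,-381,154.9); RS=Rot.from_euler("ZY",[q[2],-27],degrees=True); O=np.array([q[0],q[1],50])
def grasp(yoff,h,beta):
    z=-RS.apply([0,0,1]); b=np.radians(beta); y=RS.apply([np.cos(b),np.sin(b),0]); x=np.cross(y,z)
    return RS.apply([0,yoff,h])+O, Rot.from_matrix(np.c_[x,y,z])
def upright(x,y,z,yawy):
    a=np.radians(yawy); Y=np.array([np.cos(a),np.sin(a),0]); Z=np.array([0,0,-1.]); return np.array([x,y,z]),Rot.from_matrix(np.c_[np.cross(Y,Z),Y,Z])
def cur():
    s=bot.state(); return np.array(s["eef_pos"]),Rot.from_quat(s["orientation"])
def plan(start,target,n,grip,dec=1):
    p,R=start; pt,Rt=target; out=[]; w=(R.inv()*Rt).as_rotvec(degrees=True)
    for k in range(n):
        rem=n-k; d=R.inv().apply((pt-p)/rem)/10; w=(R.inv()*Rt).as_rotvec(degrees=True)/rem
        d=np.round(d,dec+1); w=np.round(w,dec); out.append([grip,*[float(v) for v in d],*[float(v) for v in w]])
        p=p+R.apply(d*10); R=R*Rot.from_rotvec(w,degrees=True)
    print(*out,sep=",\n"); print("end err",(pt-p).round(2),np.degrees((R.inv()*Rt).magnitude()).round(2)); return p,R
E
python3 - <<'E'
from plan import *
for n in("calc",): print(proj("side",[[725,-700,0]]))
p=plan(cur(),grasp(-60,110,135),10,1)
print("then"); print(grasp(-60,110,135)[0],grasp(-60,29,135)[0])
E
```

```text
[[240.68112775 160.28433738]]
[1, 1.46, 1.27, 2.11, 2.0, -1.8, 0.5],
[1, 1.54, 1.33, 2.01, 2.0, -1.8, 0.5],
[1, 1.61, 1.39, 1.92, 2.0, -1.8, 0.5],
[1, 1.68, 1.44, 1.82, 2.0, -1.8, 0.5],
[1, 1.75, 1.48, 1.71, 2.0, -1.8, 0.5],
[1, 1.82, 1.52, 1.6, 2.0, -1.8, 0.6],
[1, 1.88, 1.56, 1.49, 2.0, -1.8, 0.5],
[1, 1.94, 1.59, 1.37, 2.0, -1.9, 0.6],
[1, 2.0, 1.62, 1.26, 2.0, -1.8, 0.5],
[1, 2.05, 1.64, 1.13, 2.0, -1.9, 0.6]
end err [-0.02 -0.03 -0.01] 0.06
then
[ 568.77512484 -347.84994793  148.01071766] [ 535.47443468 -332.25076479   75.8391892 ]
```

>>> play_rows([
  [[1,1.46,1.27,2.11,2.0,-1.8,0.5],[1,1.54,1.33,2.01,2.0,-1.8,0.5],[1,1.61,1.39,1.92,2.0,-1.8,0.5],[1,1.68,1.44,1.82,2.0,-1.8,0.5],[1,1.75,1.48,1.71,2.0,-1.8,0.5],[1,1.82,1.52,1.6,2.0,-1.8,0.6],[1,1.88,1.56,1.49,2.0,-1.8,0.5],[1,1.94,1.59,1.37,2.0,-1.9,0.6],[1,2.0,1.62,1.26,2.0,-1.8,0.5],[1,2.05,1.64,1.13,2.0,-1.9,0.6]],
])

```text
t: 5.3
eef_pos: [569.6, -347.6, 147.2]
orientation: [0.958, 0.168, -0.192, -0.135]
wrist_force: [0.8, 0.9, 0.8]
finger_gap: 1.001
grip_force: 0.0
```

Run:
```python
from plan import *
s=bot.state(); print(s["t"],np.degrees(s["qpos"]).round(),s["wrist_force"].round(1))
p,R=cur(); pt,Rt=grasp(-60,110,135); print(p-pt, np.degrees((R.inv()*Rt).magnitude()))
plan(cur(),grasp(-60,29,135),3,1)
for c in("side","top"): 
    im=imaging.grab_frame(c); cv2.imwrite(f"pics/{c}2.png",im[...,::-1])
a=cv2.imread("pics/side2.png")[120:220,230:330]; b=cv2.imread("pics/top2.png")[140:240,240:340]
cv2.imwrite("pics/g.png",np.hstack([cv2.resize(a,(400,400),interpolation=cv2.INTER_CUBIC),cv2.resize(b,(400,400),interpolation=cv2.INTER_CUBIC)]))
```

```text
5.3 [-39.  51.  38.  -7. 117.  29.] [0.8 0.9 0.8]
[ 0.81529811  0.21298964 -0.81621924] 0.13505609098012353
[1, -0.03, -0.01, 2.69, -0.0, 0.0, -0.0],
[1, -0.03, -0.0, 2.68, -0.0, 0.1, -0.0],
[1, -0.03, -0.01, 2.69, -0.1, 0.0, -0.0]
end err [-0.02 -0.04  0.04] 0.03
```

View pics/g.png

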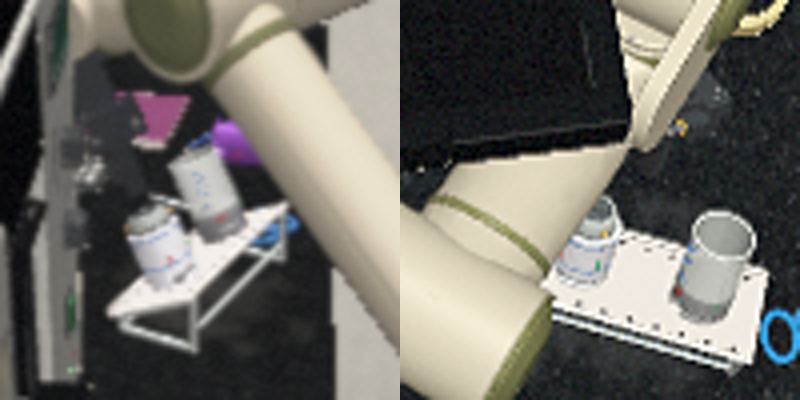

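Run:
```python
from plan import *
p,R=cur(); ax=-R.apply([0,0,1]); y=R.apply([0,1,0])
for L in(0,19,64,200,300):
    X=p+ax*L; print(L,X.round(),proj("top",X).round(),proj("side",X).round())
for s in(44,-44): print(proj("top",p+y*s).round(),proj("side",p+y*s).round())
print(onplane("top",(310,172),147).round(),onplane("top",(310,172),250).round())
```

```text
0 [ 570. -347.  144.] [[290. 186.]] [[263. 168.]]
19 [ 577. -351.  160.] [[291. 183.]] [[261. 164.]]
64 [ 596. -360.  200.] [[293. 174.]] [[257. 155.]]
200 [ 653. -386.  321.] [[302. 146.]] [[243. 126.]]
300 [ 695. -406.  410.] [[309. 122.]] [[233. 103.]]
[[299. 183.]] [[261. 167.]]
[[280. 190.]] [[265. 169.]]
[ 613. -430.] [ 581. -411.]
```

>>> play_rows([
  [[1,0,0,2,0,0,0],[1,0,0,2,0,0,0],[1,0,0,2,0,0,0],[1,0,0,2,0,0,0],[1,0,0,0,0,0,0],[0,0,0,0,0,0,0],[0,0,0,0,0,0,0],[0,0,0,0,0,0,0],[0,0,0,0,0,0,0],[0,0,0,0,0,0,0]],
])

```text
t: 6.65
eef_pos: [536.2, -329.9, 78.4]
orientation: [0.957, 0.169, -0.192, -0.136]
wrist_force: [-1.7, 8.1, 10.1]
finger_gap: 0.648
grip_force: 30.0
```

Run:
```python
from plan import *
s=bot.state(); print(s["t"],s["wrist_force"].round(1),s["torque"].round(2),s["finger_gap"]*88,s["grip_force"])
p,R=cur(); pt,Rt=grasp(-60,29,135); d=p-pt; print("tool-frame off",R.inv().apply(d).round(1), "stand",RS.inv().apply(d).round(1),np.degrees((R.inv()*Rt).magnitude()))
```

```text
6.65 [-1.7  8.1 10.1] [ 1.63  0.76 -0.53] 57.004666545370874 30.01387283205986
tool-frame off [ 0.7 -2.8 -2.1] stand [ 1.5 -2.4  2.1] 0.23417648245938572
```

Run:
```python
from plan import *
p,R=cur(); p=p+R.apply([0,0,-100])
plan((p,R),upright(430,-320,240,-17),7,0)
```

```text
[0, -2.01, -1.29, 0.03, -3.8, 1.3, -7.4],
[0, -1.82, -1.53, -0.11, -3.8, 1.3, -7.4],
[0, -1.61, -1.74, -0.26, -3.8, 1.2, -7.4],
[0, -1.37, -1.92, -0.41, -3.8, 1.3, -7.4],
[0, -1.1, -2.04, -0.57, -3.8, 1.2, -7.5],
[0, -0.81, -2.13, -0.72, -3.9, 1.3, -7.4],
[0, -0.51, -2.15, -0.89, -3.8, 1.2, -7.5]
end err [-0.01 -0.01 -0.02] 0.02
```

>>> play_rows([
  [[0,0,0,-2,0,0,0],[0,0,0,-4,0,0,0],[0,0,0,-4,0,0,0],[0,-2.01,-1.29,0.03,-3.8,1.3,-7.4],[0,-1.82,-1.53,-0.11,-3.8,1.3,-7.4],[0,-1.61,-1.74,-0.26,-3.8,1.2,-7.4],[0,-1.37,-1.92,-0.41,-3.8,1.3,-7.4],[0,-1.1,-2.04,-0.57,-3.8,1.2,-7.5],[0,-0.81,-2.13,-0.72,-3.9,1.3,-7.4],[0,-0.51,-2.15,-0.89,-3.8,1.2,-7.5]],
])

```text
t: 7.9
eef_pos: [429.2, -320.7, 238.6]
orientation: [0.803, 0.597, 0.0, 0.002]
wrist_force: [0.0, -0.0, -3.6]
finger_gap: 0.652
grip_force: 30.0
```

Run:
```python
from plan import *
s=bot.state(); print(s["t"],s["wrist_force"].round(1),s["torque"].round(2),s["finger_gap"]*88,np.degrees(s["qpos"]).round())
p,R=cur(); pt,Rt=upright(430,-320,240,-17); print((p-pt).round(1),(R.inv()*Rt).as_rotvec(degrees=True).round(2))
plan((p,R),upright(444,-16,190,-17),8,0)
```

```text
7.9 [ 0.  -0.  -3.6] [-0.02 -0.05 -0.03] 57.39493752894498 [-49.  20.  77.  -0.  83. -33.]
[-0.8 -0.7 -1.4] [0.23 0.15 0.24]
[0, 3.7, -0.92, 0.59, 0.0, 0.0, 0.0],
[0, 3.7, -0.92, 0.59, 0.0, 0.0, 0.0],
[0, 3.7, -0.92, 0.6, 0.0, 0.0, 0.0],
[0, 3.7, -0.92, 0.59, 0.0, 0.0, 0.0],
[0, 3.7, -0.93, 0.6, 0.1, 0.0, 0.1],
[0, 3.7, -0.93, 0.6, 0.0, 0.0, 0.0],
[0, 3.7, -0.93, 0.59, 0.1, 0.1, 0.1],
[0, 3.71, -0.93, 0.61, 0.0, 0.0, 0.0]
end err [-0.04 -0.03  0.04] 0.07
```

>>> play_rows([
  [[0,3.7,-0.92,0.59,0,0,0],[0,3.7,-0.92,0.59,0,0,0],[0,3.7,-0.92,0.6,0,0,0],[0,3.7,-0.92,0.59,0,0,0],[0,3.7,-0.93,0.6,0.1,0,0.1],[0,3.7,-0.93,0.6,0,0,0],[0,3.7,-0.93,0.59,0.1,0.1,0.1],[0,3.71,-0.93,0.61,0,0,0],[0,0,0,2.5,0,0,0],[0,0,0,2.5,0,0,0]],
])

```text
t: 9.15
eef_pos: [446.0, -16.0, 139.2]
orientation: [0.805, 0.594, -0.001, 0.0]
wrist_force: [0.4, -0.8, -3.8]
finger_gap: 0.651
grip_force: 30.0
```

Run:
```python
from blobs import *
from plan import cur
for c in("side","top"):
    for k in range(2): im=imaging.grab_frame(c)
    cv2.imwrite(f"pics/{c}3.png",im[...,::-1])
    p,R=cur()
    print(c,p.round(1),(R.as_matrix()[:,2]).round(3), "rim exp",proj(c,p-[0,0,31]).round(), [b for b in blobs(im,(265,310,185,258) if c=="side" else (185,230,200,260),35)])
    for n in("filter_stage","base_pin"):
        for r in nets.trace(n,c)[:2]:
            ys,xs=np.nonzero(r["region"]); print(n,c,round(r["confidence"],2),stat(r["region"]).round(1),(xs.min(),xs.max(),ys.min(),ys.max()))
a=cv2.imread("pics/side3.png")[180:260,250:330]; b=cv2.imread("pics/top3.png")[180:260,170:250]
cv2.imwrite("pics/i.png",np.hstack([cv2.resize(a,(400,400),interpolation=cv2.INTER_CUBIC),cv2.resize(b,(400,400),interpolation=cv2.INTER_CUBIC)]))
```

```text
side [444.8 -16.1 138. ] [-0.006  0.001 -1.   ] rim exp [[288. 220.]] [('orange', 26, np.float64(279.9), np.float64(192.7), 70), ('orange', 10, np.float64(303.5), np.float64(191.7), 91), ('orange', 5, np.float64(302.2), np.float64(201.0), 60), ('orange', 4, np.float64(284.6), np.float64(206.4), 79), ('orange', 3, np.float64(281.3), np.float64(227.7), 57), ('orange', 3, np.float64(294.3), np.float64(230.7), 63), ('blue', 2, np.float64(290.5), np.float64(219.0), 36)]
filter_stage side 0.67 [287.6 212.3] (np.int64(280), np.int64(295), np.int64(200), np.int64(224))
base_pin side 0.68 [287.3 239.8] (np.int64(273), np.int64(301), np.int64(225), np.int64(252))
top [446.5 -16.8 140.7] [-0.    -0.001 -1.   ] rim exp [[205. 233.]] [('orange', 2, np.float64(194.5), np.float64(201.5), 35), ('orange', 1, np.float64(190.0), np.float64(203.0), 35), ('orange', 1, np.float64(193.0), np.float64(203.0), 35), ('orange', 2, np.float64(200.5), np.float64(203.0), 36), ('orange', 1, np.float64(203.0), np.float64(203.0), 35), ('orange', 3, np.float64(210.7), np.float64(204.0), 36), ('orange', 1, np.float64(1
[... 3225 characters left out ...]
 ('orange', 3, np.float64(197.7), np.float64(238.3), 36), ('orange', 2, np.float64(205.0), np.float64(238.5), 35), ('orange', 1, np.float64(187.0), np.float64(244.0), 35), ('orange', 1, np.float64(203.0), np.float64(248.0), 35), ('orange', 1, np.float64(201.0), np.float64(250.0), 35), ('orange', 1, np.float64(201.0), np.float64(252.0), 35), ('orange', 1, np.float64(200.0), np.float64(254.0), 35), ('green', 1, np.float64(212.0), np.float64(233.0), 46), ('blue', 1, np.float64(213.0), np.float64(232.0), 56)]
filter_stage top 0.89 [386.7 209.4] (np.int64(378), np.int64(395), np.int64(198), np.int64(222))
base_pin top 0.73 [215.6 240.1] (np.int64(208), np.int64(222), np.int64(228), np.int64(251))
```

View pics/i.png

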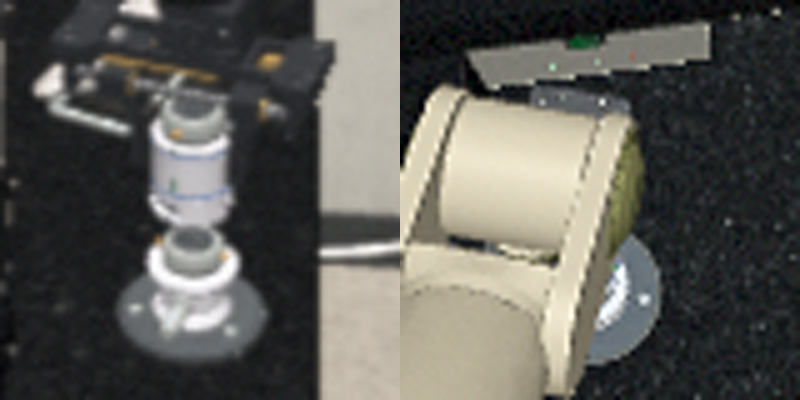

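>>> play_rows([
  [[0,0,0,1,0,0,0],[0,0,0,1,0,0,0],[0,0,0,1,0,0,0],[0,0,0,0.4,0,0,0],[0,0,0,0.4,0,0,0],[0,0,0,0.2,0,0,0],[0,0,0,0.2,0,0,0],[0,0,0,0,0,0,0],[0,0,0,0,0,0,0],[0,0,0,0,0,0,0]],
])

```text
t: 10.8
eef_pos: [444.6, -15.7, 97.1]
orientation: [0.805, 0.593, -0.002, -0.002]
wrist_force: [-3.0, 4.9, -0.8]
finger_gap: 0.652
grip_force: 29.9
```

Run:
```python
from blobs import *
from plan import cur
s=bot.state(); print(s["t"],s["eef_pos"].round(1),s["wrist_force"].round(1),s["torque"].round(2))
C=np.array([445.5,-16.4,139.5-31])
for yaw in range(45,90,5):
    a=np.radians(yaw); f=lambda r,z:proj("side",C+[r*np.cos(a),r*np.sin(a),z])[0].round(1)
    print(yaw,"pin",f(27,75.5),"green",f(29,27))
im=imaging.grab_frame("side"); cv2.imwrite("pics/side4.png",im[...,::-1])
print(blobs(im,(275,300,195,240),35))
```

```text
10.8 [444.6 -15.7  97.1] [-3.   4.9 -0.8] [ 0.78  0.68 -0.02]
45 pin [282.3 205. ] green [281.7 216.6]
50 pin [282.8 205.3] green [282.2 216.9]
55 pin [283.3 205.5] green [282.8 217.2]
60 pin [283.9 205.7] green [283.4 217.4]
65 pin [284.5 205.9] green [284.  217.6]
70 pin [285.1 206.1] green [284.6 217.8]
75 pin [285.7 206.2] green [285.3 218. ]
80 pin [286.3 206.4] green [286.  218.1]
85 pin [287.  206.4] green [286.7 218.2]
[('orange', 8, np.float64(277.0), np.float64(201.8), 54), ('orange', 4, np.float64(283.5), np.float64(203.0), 51), ('orange', 2, np.float64(276.4), np.float64(204.0), 70), ('orange', 4, np.float64(288.5), np.float64(204.0), 53), ('orange', 3, np.float64(284.7), np.float64(214.3), 74)]
```

>>> play_rows([
  [[0,0.1,-0.1,0,0,0,0],[0,0,0,0.2,0,0,0],[0,0,0,0.2,0,0,0],[0,0,0,0.2,0,0,0],[0,0,0,0.2,0,0,0],[0,0,0,0,0,0,0],[0,0,0,0,0,0,0],[0,0,0,0,0,0,0],[0,0,0,0,0,0,0],[0,0,0,0,0,0,0]],
])

```text
t: 12.1
eef_pos: [444.4, -14.7, 89.4]
orientation: [0.805, 0.593, -0.001, -0.001]
wrist_force: [-3.8, 4.8, 1.4]
finger_gap: 0.655
grip_force: 29.9
```

Run:
```python
from workcell import bot
s=bot.state(); print(s["t"],s["eef_pos"].round(1),s["wrist_force"].round(1),s["torque"].round(2))
```

```text
12.1 [444.4 -14.7  89.4] [-3.8  4.8  1.4] [1.02 0.91 0.01]
```

>>> play_rows([
  [[0,0.1,-0.1,0,0,0,0],[0,0,0,0.2,0,0,0],[0,0,0,0.2,0,0,0],[0,0,0,0.2,0,0,0],[0,0,0,0,0,0,0],[0,0,0,0,0,0,0],[0,0,0,0,0,0,0],[0,0,0,0,0,0,0],[0,0,0,0,0,0,0],[0,0,0,0,0,0,0]],
])

```text
t: 13.35
eef_pos: [443.5, -12.2, 85.3]
orientation: [0.805, 0.593, -0.0, -0.002]
wrist_force: [-12.6, 16.4, 31.0]
finger_gap: 0.651
grip_force: 30.0
```

Run:
```python
from blobs import *
s=bot.state(); print(s["t"],s["eef_pos"].round(1),s["wrist_force"].round(1),s["torque"].round(2),np.degrees(s["qpos"]).round())
im=imaging.grab_frame("side"); cv2.imwrite("pics/side5.png",im[...,::-1])
a=im[185:255,260:315,::-1]; cv2.imwrite("pics/j.png",cv2.resize(a,(440,560),interpolation=cv2.INTER_CUBIC))
```

```text
13.35 [443.5 -12.2  85.3] [-12.6  16.4  31. ] [ 2.54  2.21 -0.22] [-17.  23. 104.   0.  54.   0.]
```

View pics/j.png

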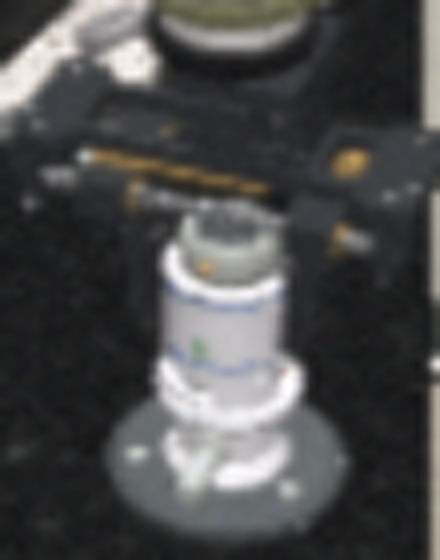

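>>> play_rows([
  [[0,0.15,-0.15,-0.1,0,0,0],[0,0,0,-0.1,0,0,0],[0,0,0,0,0,0,0],[0,0,0,0,0,0,4],[0,0,0,0,0,0,4],[0,0,0,0,0,0,4],[0,0,0,0,0,0,4],[0,0,0,0,0,0,4],[0,0,0,0,0,0,0],[0,0,0,0,0,0,0]],
])

```text
t: 14.65
eef_pos: [444.1, -12.5, 85.7]
orientation: [0.896, 0.445, -0.001, 0.0]
wrist_force: [1.1, -0.1, -2.1]
finger_gap: 0.656
grip_force: 30.0
```

```bash
cat > st.py <<'E'
from blobs import *
from plan import cur
s=bot.state(); p,R=cur(); M=R.as_matrix()
print(s["t"],s["eef_pos"].round(1),s["wrist_force"].round(1),s["torque"].round(2),"F tool",R.inv().apply(s["wrist_force"]).round(1),"yaw_y",np.degrees(np.arctan2(M[1,1],M[0,1])).round(1),"gap",round(s["finger_gap"]*88,1))
im=imaging.grab_frame("side"); print([b for b in blobs(im,(275,300,195,245),35) if b[0]!="blue"])
E
python3 st.py
```

```text
14.65 [444.1 -12.5  85.7] [ 1.1 -0.1 -2.1] [-0.1  -0.06  0.08] F tool [0.7 0.9 2.1] yaw_y -37.2 gap 57.7
[('orange', 7, np.float64(277.2), np.float64(203.0), 56), ('orange', 5, np.float64(275.6), np.float64(206.2), 49), ('orange', 1, np.float64(282.0), np.float64(205.0), 39), ('orange', 1, np.float64(284.0), np.float64(206.0), 40), ('orange', 7, np.float64(296.6), np.float64(216.5), 59), ('orange', 2, np.float64(283.5), np.float64(217.0), 59)]
```

>>> play_rows([
  [[0,0,0,0.05,0,0,8],[0,0,0,0,0,0,8],[0,0,0,0,0,0,8],[0,0,0,0,0,0,8],[0,0,0,0,0,0,8],[0,0,0,0,0,0,8],[0,0,0,0,0,0,4],[0,0,0,0,0,0,0],[0,0,0,0,0,0,0],[0,0,0,0,0,0,0]],
])

```text
t: 15.95
eef_pos: [444.8, -13.8, 85.7]
orientation: [1.0, 0.008, 0.001, 0.002]
wrist_force: [0.6, -9.5, 0.2]
finger_gap: 0.649
grip_force: 30.0
```

```bash
python3 st.py
```

```text
15.95 [444.8 -13.8  85.7] [ 0.6 -9.5  0.2] [-1.75 -0.03  0.11] F tool [ 0.4  9.5 -0.1] yaw_y -89.1 gap 57.1
[('orange', 2, np.float64(280.0), np.float64(201.6), 63), ('orange', 4, np.float64(295.5), np.float64(201.5), 80)]
```

>>> play_rows([
  [[0,0,0.1,0,0,0,0],[0,0,0,0,0,0,3],[0,0,0,0,0,0,3],[0,0,0,0,0,0,3],[0,0,0,0,0,0,3],[0,0,0,0,0,0,3],[0,0,0,0,0,0,0],[0,0,0,0,0,0,0],[0,0,0,0,0,0,0],[0,0,0,0,0,0,0]],
])

```text
t: 17.25
eef_pos: [445.1, -15.4, 85.8]
orientation: [0.993, -0.122, 0.001, 0.003]
wrist_force: [1.6, -12.3, -1.0]
finger_gap: 0.652
grip_force: 30.0
```

```bash
python3 st.py
```

```text
17.25 [445.1 -15.4  85.8] [  1.6 -12.3  -1. ] [-2.36 -0.13  0.91] F tool [ 4.6 11.5  1.1] yaw_y -104.0 gap 57.3
[('orange', 4, np.float64(295.5), np.float64(202.0), 42), ('orange', 3, np.float64(298.0), np.float64(203.0), 46), ('orange', 3, np.float64(295.4), np.float64(216.2), 88)]
```

>>> play_rows([
  [[0,0.04,0.12,0,0,0,0],[0,0,0,0,0,0,0],[1,0,0,0,0,0,0],[1,0,0,0,0,0,0],[1,0,0,0,0,0,0],[1,0,0,0,0,0,0],[1,0,0,-3,0,0,0],[1,0,0,-4,0,0,0],[1,0,0,-5,0,0,0],[1,0,0,-3,0,0,0]],
])

```text
t: 18.55
eef_pos: [444.2, -14.3, 237.4]
orientation: [0.992, -0.124, 0.0, 0.001]
wrist_force: [0.3, -0.5, -0.7]
finger_gap: 0.998
grip_force: 0.0
```

```bash
python3 - <<'E'
from plan import *
pt=upright(430,-300,260,-62)
p=plan(cur(),pt,10,1)
print("grasp res",grasp(60,62-19+80,135)[0],grasp(60,43,135)[0])
E
python3 st.py
```

```text
[1, 0.56, 2.8, -0.22, 0.0, -0.0, -4.2],
[1, 0.36, 2.84, -0.22, 0.0, -0.0, -4.2],
[1, 0.15, 2.86, -0.22, 0.0, -0.0, -4.2],
[1, -0.06, 2.86, -0.22, 0.0, -0.0, -4.2],
[1, -0.27, 2.85, -0.22, 0.0, -0.0, -4.2],
[1, -0.48, 2.82, -0.22, 0.0, -0.0, -4.2],
[1, -0.68, 2.78, -0.22, 0.0, -0.0, -4.3],
[1, -0.89, 2.72, -0.22, 0.0, -0.0, -4.2],
[1, -1.09, 2.64, -0.23, 0.0, -0.0, -4.3],
[1, -1.28, 2.56, -0.22, 0.1, -0.0, -4.2]
end err [0.01 0.05 0.05] 0.02
grasp res [ 523.21574932 -459.02177642  159.59380248] [ 490.32617879 -443.61517578   88.31328054]
18.55 [444.2 -14.3 237.4] [ 0.3 -0.5 -0.7] [0.07 0.02 0.04] F tool [0.4 0.4 0.7] yaw_y -104.2 gap 87.8
[('red', 4, np.float64(287.5), np.float64(229.5), 47), ('orange', 3, np.float64(281.3), np.float64(213.3), 73), ('orange', 2, np.float64(295.5), np.float64(216.0), 73)]
```

>>> play_rows([
  [[1,0.56,2.8,-0.22,0,0,-4.2],[1,0.36,2.84,-0.22,0,0,-4.2],[1,0.15,2.86,-0.22,0,0,-4.2],[1,-0.06,2.86,-0.22,0,0,-4.2],[1,-0.27,2.85,-0.22,0,0,-4.2],[1,-0.48,2.82,-0.22,0,0,-4.2],[1,-0.68,2.78,-0.22,0,0,-4.3],[1,-0.89,2.72,-0.22,0,0,-4.2],[1,-1.09,2.64,-0.23,0,0,-4.3],[1,-1.28,2.56,-0.22,0.1,0,-4.2]],
])

```text
t: 19.85
eef_pos: [429.6, -300.9, 257.1]
orientation: [0.97, 0.243, -0.001, -0.001]
wrist_force: [0.5, 0.9, 0.3]
finger_gap: 0.997
grip_force: 0.0
```

```bash
sed -i 's/^def grasp/O=O+RS.apply([4.4,0,0])\ndef grasp/' plan.py
python3 - <<'E'
from plan import *
from blobs import blobs
s=bot.state(); print(s["t"],s["eef_pos"].round(1))
plan(cur(),grasp(60,43+82,135),10,1)
pins={}
for c,b in(("side",(270,305,205,255)),("top",(190,225,215,255))):
    im=imaging.grab_frame(c); cv2.imwrite(f"pics/{c}6.png",im[...,::-1]); print(c,[x for x in blobs(im,b,40) if x[0]!="blue"])
for yaw in(-30,-25,-20,-15,-10,0):
    a=np.radians(yaw)
    print(yaw,[[proj(c,[442.5+k*27*np.cos(a),-15.2+k*27*np.sin(a),130.5])[0].round(1).tolist() for k in(1,-1)] for c in("side","top")])
E
```

```text
19.85 [ 429.6 -300.9  257.1]
[1, 0.06, 1.81, 0.93, 2.0, -1.8, 0.8],
[1, 0.12, 1.85, 0.87, 2.0, -1.8, 0.8],
[1, 0.17, 1.87, 0.8, 2.0, -1.7, 0.8],
[1, 0.22, 1.9, 0.72, 2.0, -1.8, 0.8],
[1, 0.27, 1.92, 0.65, 2.0, -1.7, 0.8],
[1, 0.31, 1.93, 0.58, 2.1, -1.8, 0.8],
[1, 0.36, 1.95, 0.49, 2.0, -1.7, 0.8],
[1, 0.4, 1.96, 0.41, 2.1, -1.8, 0.8],
[1, 0.43, 1.96, 0.33, 2.0, -1.7, 0.8],
[1, 0.47, 1.97, 0.25, 2.1, -1.8, 0.8]
end err [0.02 0.01 0.  ] 0.04
side [('red', 3, np.float64(287.3), np.float64(229.3), 47), ('orange', 2, np.float64(281.4), np.float64(213.0), 74), ('orange', 2, np.float64(295.5), np.float64(216.0), 73)]
top [('red', 2, np.float64(213.0), np.float64(234.5), 105), ('orange', 4, np.float64(205.2), np.float64(225.0), 134), ('orange', 3, np.float64(202.8), np.float64(239.4), 128)]
-30 [[[282.3, 212.6], [294.9, 217.5]], [[206.7, 225.8], [200.5, 239.5]]]
-25 [[[282.0, 212.9], [295.3, 217.1]], [[206.1, 225.6], [201.1, 239.7]]]
-20 [[[281.7, 213.3], [295.5, 216.8]], [[205.5, 225.4], [201.7, 239.9]]]
-15 [[[281.4, 213.6], [295.7, 216.5]], [[204.8, 225.3], [202.4, 240.0]]]
-10 [[[281.3, 213.9], [295.9, 216.1]], [[204.2, 225.2], [203.0, 240.1]]]
0 [[[281.1, 214.7], [296.1, 215.4]], [[202.9, 225.3], [204.4, 240.0]]]
```

>>> play_rows([
  [[1,0.06,1.81,0.93,2.0,-1.8,0.8],[1,0.12,1.85,0.87,2.0,-1.8,0.8],[1,0.17,1.87,0.8,2.0,-1.7,0.8],[1,0.22,1.9,0.72,2.0,-1.8,0.8],[1,0.27,1.92,0.65,2.0,-1.7,0.8],[1,0.31,1.93,0.58,2.1,-1.8,0.8],[1,0.36,1.95,0.49,2.0,-1.7,0.8],[1,0.4,1.96,0.41,2.1,-1.8,0.8],[1,0.43,1.96,0.33,2.0,-1.7,0.8],[1,0.47,1.97,0.25,2.1,-1.8,0.8]],
])

```text
t: 21.2
eef_pos: [521.0, -456.7, 163.4]
orientation: [0.958, 0.167, -0.192, -0.135]
wrist_force: [0.1, -1.0, 0.0]
finger_gap: 0.999
grip_force: 0.0
```

>>> play_rows([
  [[1,0,0,2,0,0,0],[1,0,0,2,0,0,0],[1,0,0,2,0,0,0],[1,0,0,2,0,0,0],[1,0,0,0,0,0,0],[0,0,0,0,0,0,0],[0,0,0,0,0,0,0],[0,0,0,0,0,0,0],[0,0,0,0,0,0,0],[0,0,0,0,0,0,0]],
])

```text
t: 22.45
eef_pos: [487.8, -442.1, 93.0]
orientation: [0.958, 0.167, -0.191, -0.133]
wrist_force: [2.7, -1.3, 2.4]
finger_gap: 0.653
grip_force: 30.0
```

Run:
```python
from plan import *
s=bot.state(); print(s["t"],s["wrist_force"].round(1),s["torque"].round(2),s["finger_gap"]*88,s["grip_force"])
p,R=cur(); pt,Rt=grasp(60,43,135); d=p-pt; print("tool-frame off",R.inv().apply(d).round(1),np.degrees((R.inv()*Rt).magnitude()))
plan((p+R.apply([0,0,-100]),R),upright(440,-340,280,-9),7,0)
```

```text
22.45 [ 2.7 -1.3  2.4] [-0.26 -0.37  0.01] 57.422998564567976 29.990071125357645
tool-frame off [-0.  -0.5 -2.9] 0.1478873977595038
[0, -0.91, -2.36, -0.39, -3.9, 1.0, -8.6],
[0, -0.54, -2.44, -0.57, -3.9, 1.0, -8.6],
[0, -0.16, -2.45, -0.74, -3.9, 1.0, -8.6],
[0, 0.22, -2.38, -0.91, -3.9, 1.0, -8.6],
[0, 0.58, -2.26, -1.06, -3.9, 1.0, -8.5],
[0, 0.92, -2.07, -1.19, -3.9, 1.0, -8.6],
[0, 1.24, -1.82, -1.31, -3.9, 1.0, -8.5]
end err [-0.03 -0.    0.03] 0.06
```

>>> play_rows([
  [[0,0,0,-2,0,0,0],[0,0,0,-4,0,0,0],[0,0,0,-4,0,0,0],[0,-0.91,-2.36,-0.39,-3.9,1.0,-8.6],[0,-0.54,-2.44,-0.57,-3.9,1.0,-8.6],[0,-0.16,-2.45,-0.74,-3.9,1.0,-8.6],[0,0.22,-2.38,-0.91,-3.9,1.0,-8.6],[0,0.58,-2.26,-1.06,-3.9,1.0,-8.5],[0,0.92,-2.07,-1.19,-3.9,1.0,-8.6],[0,1.24,-1.82,-1.31,-3.9,1.0,-8.5]],
])

```text
t: 23.7
eef_pos: [439.2, -338.9, 279.9]
orientation: [0.759, 0.651, 0.0, -0.001]
wrist_force: [0.1, -0.0, -1.4]
finger_gap: 0.654
grip_force: 30.0
```

Run:
```python
from plan import *
s=bot.state(); print(s["t"],s["wrist_force"].round(1),s["eef_pos"].round(1),s["finger_gap"]*88)
plan(cur(),upright(442.3,-15.2,230,-9),10,0)
```

```text
23.7 [ 0.1 -0.  -1.4] [ 439.2 -338.9  279.9] 57.54133081880926
[0, 3.2, -0.46, 0.5, -0.0, -0.0, 0.0],
[0, 3.2, -0.46, 0.5, -0.0, -0.0, 0.0],
[0, 3.2, -0.46, 0.5, -0.0, -0.0, 0.0],
[0, 3.2, -0.46, 0.51, -0.0, -0.0, 0.0],
[0, 3.21, -0.46, 0.5, -0.0, -0.0, 0.0],
[0, 3.2, -0.46, 0.51, -0.0, -0.0, 0.1],
[0, 3.2, -0.47, 0.5, -0.0, -0.0, 0.0],
[0, 3.21, -0.47, 0.51, -0.0, -0.0, 0.1],
[0, 3.2, -0.47, 0.5, -0.0, -0.0, 0.0],
[0, 3.21, -0.48, 0.51, -0.0, -0.1, 0.1]
end err [-0.   -0.04  0.03] 0.06
```

>>> play_rows([
  [[0,3.2,-0.46,0.5,0,0,0],[0,3.2,-0.46,0.5,0,0,0],[0,3.2,-0.46,0.5,0,0,0],[0,3.2,-0.46,0.51,0,0,0],[0,3.21,-0.46,0.5,0,0,0],[0,3.2,-0.46,0.51,0,0,0],[0,3.2,-0.47,0.5,0,0,0],[0,3.21,-0.47,0.51,0,0,0.1],[0,3.2,-0.47,0.5,0,0,0],[0,3.21,-0.48,0.51,0,0,0.1]],
])

```text
t: 24.95
eef_pos: [443.8, -15.1, 229.2]
orientation: [0.762, 0.648, -0.001, -0.001]
wrist_force: [0.6, 0.1, -1.3]
finger_gap: 0.657
grip_force: 30.0
```

Run:
```python
from blobs import *
for k in range(2): im=imaging.grab_frame("side")
cv2.imwrite("pics/side7.png",im[...,::-1])
s=bot.state(); p=s["eef_pos"]; print(s["t"],p.round(1),s["wrist_force"].round(1))
print([b for b in blobs(im,(270,310,165,235),30)])
C=np.array([p[0],p[1],p[2]-46])
for yaw in(45,55,65,75,85):
    print(yaw,[proj("side",C+[29*np.cos(np.radians(a)),29*np.sin(np.radians(a)),24])[0].round(1).tolist() for a in(yaw,yaw-80,yaw+100)])
a=im[160:240,255:325,::-1]; cv2.imwrite("pics/k.png",cv2.resize(a,(490,560),interpolation=cv2.INTER_CUBIC))
```

```text
25.05 [443.4 -14.  228.9] [-0.2  0.2 -2.5]
[('red', 1, np.float64(296.0), np.float64(199.0), 38), ('red', 4, np.float64(287.5), np.float64(229.5), 47), ('orange', 8, np.float64(305.5), np.float64(167.4), 99), ('orange', 40, np.float64(281.2), np.float64(170.2), 74), ('orange', 1, np.float64(277.0), np.float64(173.0), 39), ('orange', 1, np.float64(277.0), np.float64(175.0), 30), ('orange', 3, np.float64(305.0), np.float64(177.9), 47), ('orange', 3, np.float64(281.3), np.float64(213.2), 74), ('orange', 2, np.float64(295.4), np.float64(216.0), 74), ('blue', 2, np.float64(297.4), np.float64(179.0), 47), ('blue', 1, np.float64(290.0), np.float64(223.0), 33), ('blue', 2, np.float64(289.5), np.float64(231.0), 31), ('blue', 2, np.float64(292.6), np.float64(230.0), 37)]
45 [[282.6, 200.1], [282.3, 194.5], [295.4, 200.0]]
55 [[283.6, 200.6], [281.5, 195.1], [296.2, 199.4]]
65 [[284.9, 201.1], [280.9, 195.8], [296.7, 198.7]]
75 [[286.2, 201.4], [280.6, 196.5], [297.0, 197.9]]
85 [[287.7, 201.6], [280.5, 197.2], [297.0, 197.2]]
```

View pics/k.png

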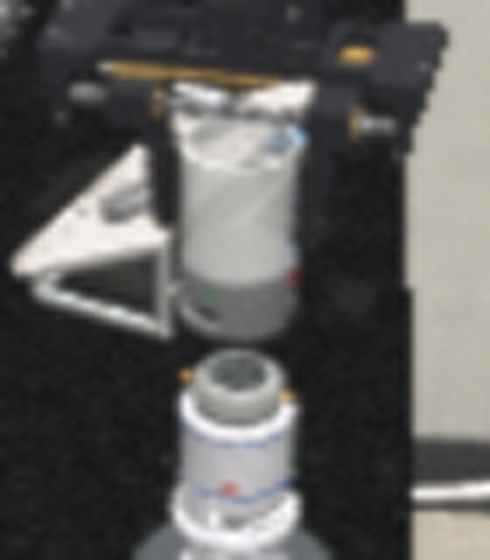

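>>> play_rows([
  [[0,0,0,1.5,0,0,0],[0,0,0,1.5,0,0,0],[0,0,0,1,0,0,0],[0,0,0,0.4,0,0,0],[0,0,0,0.4,0,0,0],[0,0,0,0.2,0,0,0],[0,0,0,0.2,0,0,0],[0,0,0,0,0,0,0],[0,0,0,0,0,0,0],[0,0,0,0,0,0,0]],
])

```text
t: 26.3
eef_pos: [444.1, -16.3, 177.4]
orientation: [0.762, 0.648, -0.001, -0.001]
wrist_force: [-1.6, 0.4, -1.1]
finger_gap: 0.653
grip_force: 30.0
```

```bash
python3 st.py
```

```text
26.3 [444.1 -16.3 177.4] [-1.6  0.4 -1.1] [-0.1   0.49 -0.02] F tool [ 0.2 -1.6  1.1] yaw_y -9.2 gap 57.5
[('red', 3, np.float64(286.7), np.float64(229.3), 57), ('orange', 2, np.float64(295.4), np.float64(216.0), 59)]
```

Smooth; go down the last 11 mm.

>>> play_rows([
  [[0,0,-0.1,0.2,0,0,0],[0,0,0,0.2,0,0,0],[0,0,0,0.2,0,0,0],[0,0,0,0.2,0,0,0],[0,0,0,0.2,0,0,0],[0,0,0,0.2,0,0,0],[0,0,0,0,0,0,0],[0,0,0,0,0,0,0],[0,0,0,0,0,0,0],[0,0,0,0,0,0,0]],
])

```text
t: 27.6
eef_pos: [443.3, -16.2, 167.1]
orientation: [0.762, 0.648, -0.0, -0.0]
wrist_force: [-8.1, 0.4, 18.4]
finger_gap: 0.653
grip_force: 30.0
```

```bash
python3 st.py
```

```text
27.6 [443.3 -16.2 167.1] [-8.1  0.4 18.4] [ 0.15  1.63 -0.02] F tool [ -0.9  -8.  -18.4] yaw_y -9.2 gap 57.4
[('red', 5, np.float64(287.2), np.float64(229.4), 58), ('orange', 1, np.float64(295.0), np.float64(216.0), 41)]
```

>>> play_rows([
  [[0,0,-0.1,-0.15,0,0,0],[0,0,0,0,0,0,0],[0,0,0,0,0,0,6],[0,0,0,0,0,0,6],[0,0,0,0,0,0,7],[0,0,0,0,0,0,7],[0,0,0,0,0,0,7],[0,0,0,0,0,0,7],[0,0,0,0,0,0,0],[0,0,0,0,0,0,0]],
])

```text
t: 28.9
eef_pos: [442.6, -16.2, 167.2]
orientation: [0.937, 0.349, -0.0, -0.0]
wrist_force: [-1.3, -2.2, 4.6]
finger_gap: 0.653
grip_force: 30.0
```

```bash
python3 st.py
```

```text
28.9 [442.6 -16.2 167.2] [-1.3 -2.2  4.6] [-0.4   0.21 -0.01] F tool [-2.4  0.8 -4.6] yaw_y -49.1 gap 57.5
[('red', 3, np.float64(292.4), np.float64(215.2), 53), ('red', 5, np.float64(287.2), np.float64(229.4), 56), ('orange', 6, np.float64(293.8), np.float64(196.2), 48)]
```

Turned 40° freely; continue to the stop.

>>> play_rows([
  [[0,0,0,0,0,0,7],[0,0,0,0,0,0,7],[0,0,0,0,0,0,7],[0,0,0,0,0,0,7],[0,0,0,0,0,0,6],[0,0,0,0,0,0,4],[0,0,0,0,0,0,4],[0,0,0,0,0,0,3],[0,0,0,0,0,0,0],[0,0,0,0,0,0,0]],
])

```text
t: 30.2
eef_pos: [442.1, -15.9, 167.2]
orientation: [0.999, -0.035, -0.001, 0.0]
wrist_force: [-3.5, -0.6, 6.1]
finger_gap: 0.657
grip_force: 30.0
```

```bash
python3 st.py
```

```text
30.2 [442.1 -15.9 167.2] [-3.5 -0.6  6.1] [-0.15  0.59  0.69] F tool [-3.5  0.8 -6.1] yaw_y -94.1 gap 57.8
[('red', 4, np.float64(286.4), np.float64(215.5), 61), ('red', 3, np.float64(286.7), np.float64(229.3), 47)]
```

>>> play_rows([
  [[0,0,0,0,0,0,3],[0,0,0,0,0,0,0],[1,0,0,0,0,0,0],[1,0,0,0,0,0,0],[1,0,0,0,0,0,0],[1,0,0,0,0,0,0],[1,0,0,-3,0,0,0],[1,0,0,-4,0,0,0],[1,0,0,-5,0,0,0],[1,0,0,-3,0,0,0]],
])

```text
t: 31.5
eef_pos: [442.7, -16.0, 319.3]
orientation: [0.998, -0.063, 0.001, 0.0]
wrist_force: [1.5, 0.3, -0.6]
finger_gap: 0.999
grip_force: 0.0
```

>>> play_rows([
  [[1,0,4,-0.5,0,0,0],[1,0,4,0,0,0,0],[1,0,4,0,0,0,0],[1,0,4,0,0,0,0],[1,0,4,0,0,0,0],[1,0,4,0,0,0,0],[1,0,2,0,0,0,0],[1,0,0,0,0,0,0],[1,0,0,0,0,0,0],[1,0,0,0,0,0,0]],
])

```text
t: 32.75
eef_pos: [410.0, -272.8, 322.3]
orientation: [0.998, -0.062, -0.001, -0.0]
wrist_force: [-0.3, 0.0, 0.6]
finger_gap: 1.0
grip_force: 0.0
```

Run:
```python
from blobs import *
s=bot.state(); print(s["t"],s["eef_pos"].round(1),s["wrist_force"].round(1))
for c,b in(("side",(270,310,185,250)),("top",(190,225,205,255))):
    im=imaging.grab_frame(c); cv2.imwrite(f"pics/{c}8.png",im[...,::-1]); print(c,[x for x in blobs(im,b,35) if x[0]!="blue"])
m=np.array([442.5,-15.2,0])
for nm,z0 in(("stage",55),("res",120)):
  for yaw in(-5,-15,-25):
    f=lambda a:m+[29*np.cos(np.radians(a)),29*np.sin(np.radians(a)),z0+27]
    print(nm,yaw,"red100",[proj(c,f(yaw+100))[0].round(1).tolist() for c in("side","top")],"red-80",proj("top",f(yaw-80))[0].round(1))
a=cv2.imread("pics/side8.png")[175:255,255:325]; b=cv2.imread("pics/top8.png")[185:265,165:245]
cv2.imwrite("pics/l.png",np.hstack([cv2.resize(a,(400,457),interpolation=cv2.INTER_CUBIC),cv2.resize(b,(400,457),interpolation=cv2.INTER_CUBIC)]))
```

```text
32.75 [ 410.  -272.8  322.3] [-0.3  0.   0.6]
side [('red', 3, np.float64(287.3), np.float64(215.7), 59), ('red', 5, np.float64(287.2), np.float64(229.4), 58)]
top [('red', 2, np.float64(213.0), np.float64(234.5), 101), ('orange', 1, np.float64(203.0), np.float64(240.0), 52), ('orange', 2, np.float64(221.0), np.float64(251.5), 35), ('orange', 1, np.float64(224.0), np.float64(251.0), 35), ('orange', 1, np.float64(224.0), np.float64(254.0), 35), ('green', 1, np.float64(202.0), np.float64(239.0), 47)]
stage -5 red100 [[288.6, 230.7], [197.4, 236.7]] red-80 [212.8 233.3]
stage -15 red100 [[287.2, 230.6], [197.3, 235.3]] red-80 [212.9 234.6]
stage -25 red100 [[285.8, 230.4], [197.4, 234.0]] red-80 [212.8 236. ]
res -5 red100 [[289.0, 215.8], [195.1, 233.5]] red-80 [211.1 230. ]
res -15 red100 [[287.6, 215.7], [194.9, 232.1]] red-80 [211.2 231.4]
res -25 red100 [[286.2, 215.5], [195.1, 230.7]] red-80 [211.1 232.8]
```

View pics/l.png

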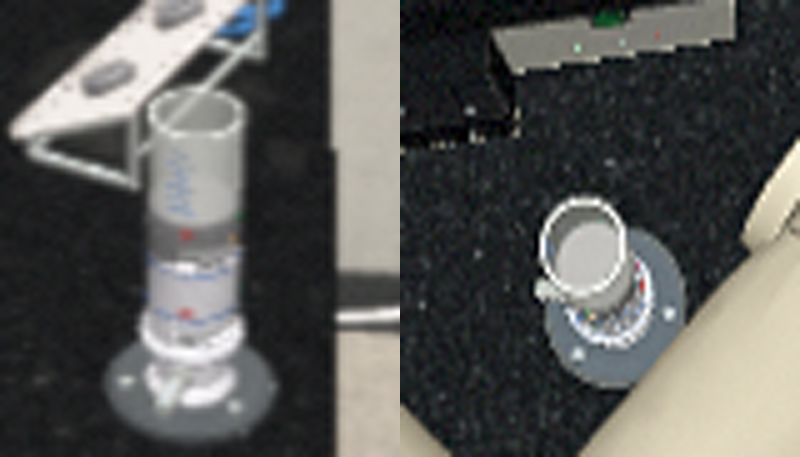

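The side view shows the stack upright and closed. The red marks are above each other at about (287, 216) and (287, 229), which puts both parts at about -15° on their stops, and the gripper is clear.

```bash
python3 -c "
from workcell import job
print(job.hand_in())"
```

```text
the job is handed in; nothing more can be done
None
```

The filter stage and then the reservoir are seated and turned clockwise to their stops on the base. The stack stands upright with the gripper clear, and the job was handed in at about 33 s; the hand-in returned no verdict. I never found the measuring cylinder in either camera, so I couldn't confirm it is still in place, though the wrist force showed no unexpected contact.

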